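# Nest the pot set and scan it into stock

### The arm

A 6-joint arm with a two-finger parallel gripper is mounted at the origin on the work surface. World frame = base frame: x ahead of the robot, y to its left, z up, the work surface at z = 0. Lengths are in m, angles in rad, forces in N, time in s.
With the tool pointing down it reaches from about 0.375 to 0.9 m from the base axis. Payload 3.1 kg.
Tool frame: the origin (TCP) lies midway between the tips of the shut fingers; the grasp point (between the pads) lies 19 mm behind it (manip.pinch_z is the distance from the TCP to the grasp point, in m); z points along the fingers, y is the line along which they close (so a half turn about z gives the same grasp; the last joint's range is limited). The gripper opens to 85 mm and grips with 20 to 120 N. Pads are 22 mm wide; open, the fingers measure 114 mm over their backs; the gripper's body (76 mm by 85 mm) begins 54 mm behind the grasp point. The pads swing forward as they close: fully open they stand 13 mm farther back than shut.
Start: joints at [-1.296, 0.527, 1.433, -0, 1.181, -0.178], TCP at [0.274, -0.562, 0.193] pointing down, gripper open.
Joint ranges: [-3.08, 3.08], [-0.75, 2.2], [0.22, 2.44], [-1.43, 4.57], [0, 2.65], [-2.85, 2.85]. Speed limits (rad/s): [2.79, 2.79, 3.14, 3.14, 3.14, 3.14].

### API

Orientations are given as a unit quaternion [x, y, z, w].
In Python, from station import manip, viewer, ticket gives the robot as it stands.
- The arm moves only by the shell command python3 -m creep 'ROWS' [FORCE]. ROWS is JSON, a list of rows, each an object with "slide": the shift along the tool's x, y, z in cm, a list of three; "angular": the turn, a rotation vector about the tool's x, y, z in rad, a list of three; "claw": the opening, from -1 (shut) to 1 (fully open). A call has 1 to 10 rows; each row shifts and turns the commanded pose from where the row before left it, along the tool's axes as they then stand; what a row does not reach is not made up. A row lasts 1/12 s, in which the tool goes at most 41.7 mm and 7.16 degrees, less where a joint would pass 70% of its speed; a pose out of reach is approached as far as the arm can. A call with a gripper value outside its range is refused whole. The fingers move at their own pace and stop on an object; FORCE is the grip in N (left out, the last holds). Time passes only in rows, so rows that do not move let the fingers close. It gives the time, the measured TCP pose, the force, the opening and the grip force at its end, in the units of the state.
- manip.sense(): the state, without advancing time (a new reading comes with each control period).
- viewer.snapshot(name): name is "scene" or "top" or "wrist"; returns the picture (400x640x3 uint8, blue, green, red); there is no depth.
- viewer.calibration(name): a dict with "fov_y" (degrees; the focal length in pixels is half the picture's height over the tangent of half this angle, whatever the lens; pixels are square), "cx", "cy" (the principal point, pixels), "T" (4x4, takes a point from camera to world coordinates); the wrist camera has in their place "tool_from_camera" (4x4, takes a point from camera to tool coordinates, whose origin is the TCP and whose axes are the flange's). Camera axes: x right, y up, looking along -z (the intrinsics and any distortion apply to the point x, -y, -z); pixel columns grow to the right and rows downward; lengths in m; the calibration is good to about 2 mm. A picture is of the moment at which its call begins: read the wrist's pose just before it. calibration takes no time and is no camera call.
- ticket.sign_off(): hands the job in; it is judged then, once.
The state is a dict: "t": time; "q": joint angles; "qd": joint speeds; "tau": joint torques, N m; "tcp_pos": TCP position; "tool_rot": TCP orientation; "force": force on the tool from outside, world axes, zero at the start; "ft_torque": the same for the moment, N m; "finger_gap": opening from 0.0 (shut) to 1.0 (fully open); "gripper_force": force on a finger pad.
Only numpy, scipy, OpenCV 4.12 (cv2) and the standard library are available. Lean on these libraries where they do the work, as an engineer would, in place of code of your own. Each camera call takes 0.05 s, during which the arm holds its last target. There are 200 camera calls.

### The job

Make up a planting-pot set on the terrarium bench and book it into stock: stand the white medium pot upright inside the wide blue pot, then the terracotta small pot upright inside the white one, leaving the blue pot where it stands. Then pick up the yellow hand scanner and scan only the orange label, not the green one: keep its lens aimed at the middle of the label, square on and about 10 cm away, steady for two full seconds. Finally lay the scanner back flat in its grey dock as it lay before, and leave the jar, stone and brush alone.

Things in the scene. Friction and masses are not known exactly. Their poses are not given: they have to be found in the camera images.
- large_pot: Wide low glazed blue pot, loose, about 0.4 kg: outer diameter 110 mm at the rim (90 mm at the foot), 55 mm high, open top, wall 4 mm, floor 5 mm thick (inner floor about 80 mm across, mouth 102 mm). Origin: centre of its underside, z up.
- medium_pot: Glazed white pot, loose, about 0.17 kg: outer diameter 66 mm over its straight upper 27 mm, tapering to 56 mm at the foot, 72 mm high, wall 4 mm, floor 5 mm thick (mouth 58 mm). Origin: centre of its underside, z up. Standing in the blue pot its rim is 22 mm above the blue rim, so hold it by no more than its top 20 mm.
- small_pot: Narrow tall terracotta pot, loose, about 0.1 kg: outer diameter 44 mm over its straight upper 36 mm, tapering to 36 mm at the foot, 86 mm high, wall 4 mm, floor 5 mm thick. Origin: centre of its underside, z up. Standing in the white pot its rim is 19 mm above the white rim, so hold it by no more than its top 17 mm.
- scanner: Yellow in-line hand scanner, loose, 0.16 kg, flat in the dock: body 120 mm long (x -75 to +45 mm), 34 mm wide (y), 38 mm tall (z), with a black head (36 mm wide, up to x 76 mm, z 6 to 54 mm) at its +x end that looks 45 degrees down and forward; green dot on top near the tail (-x). Origin: on its underside, 15 mm ahead of the body middle, near the centre of mass; x towards the head, z up.
- grip (a point): Point on the scanner to hold, between its flat sides, 30 mm above its underside and directly above the scanner's origin; same axes as the scanner. Width between the sides 34 mm.
- nose (a point): Centre of the scanner's red lens, at (66.8, 0, 15.2) mm in the scanner's frame. Its x axis is the line of sight, which points 45 degrees below the scanner's x axis while the scanner is level; y to the scanner's left.
- dock: Fixed grey shallow tray in which the scanner lies, 190 x 62 mm outside, white floor 4 mm thick, rim walls 6 mm thick and 10 mm tall (inside 178 x 50 mm). Origin: centre of its underside; x along its length, the same way as the docked scanner's head.
- pot_stand_label (a point): Middle of the bar-code label (white, 62 x 50 mm, on a 90 x 66 mm plate) of the ORANGE stand: the one to scan. The stand is fixed, its plate 75 mm above the table at this point and about 98 mm at its top edge, foot 90 x 75 mm. The label slopes 45 degrees: z is its outward normal, facing up and towards the robot's side; y is horizontal, along the label's long side.
- moss_stand_label (a point): Middle of the bar-code label of the GREEN stand, same size, build and axes as the orange one. Not to be scanned.
- jar: Closed green glass jar with a cork-coloured cap, loose, 58 mm diameter, 75 mm high. Not needed. Origin: centre of its underside.
- stone: Grey landscaping stone, loose, 75 x 50 mm, 41 mm high. Not needed. Origin: centre of its underside.
- brush: Small brush lying flat, loose, 160 mm long, right of the orange and green stands. Not needed. Origin: underneath it.
Not all that is in view belongs to the job. What is shaped like the small_pot but red is not meant.

How it is judged:
On the way, in this order (a step that is already met when the one before it is completed fails the run):
1. the medium pot stands upright in the large pot, let go (horizontal distance between medium_pot and large_pot below 0.025 m and z of medium_pot in the frame of large_pot between 0 and 0.012 m and angle between each of medium_pot, large_pot's own z axis and vertical below 0.15 rad and contact force between the fingers and medium_pot below 0.1 N and linear speed of medium_pot below 0.03 m/s), for 0.2 s.
2. the small pot stands upright in the medium pot, which is in the large pot, let go (all of step 1 and horizontal distance between small_pot and medium_pot below 0.015 m and z of small_pot in the frame of medium_pot between 0 and 0.012 m and angle between small_pot's own z axis and vertical below 0.15 rad and contact force between the fingers and small_pot below 0.1 N and linear speed of small_pot below 0.03 m/s), for 0.2 s.
3. the gripper holds the scanner steady, lens aimed within 16 mm of the middle of the orange label, from 50 to 160 mm, within 20 degrees of square, for 1.5 s (x of pot_stand_label in the frame of nose between 0.05 and 0.16 m and y of pot_stand_label in the frame of nose between -0.016 and 0.016 m and z of pot_stand_label in the frame of nose between -0.016 and 0.016 m and z of nose in the frame of pot_stand_label above 0.03 m and angle between the x axis of nose and the z axis of pot_stand_label, either way round below 0.35 rad and linear speed of scanner below 0.03 m/s and angular speed of scanner below 0.2 rad/s and contact force between the fingers and scanner above 0.5 N and contact force between scanner and dock below 0.1 N), for 1.5 s.
At the end, for the whole second after the job is handed in: Medium pot upright on the large pot's floor, small pot upright on the medium's floor, large pot within 30 mm of its start, scanner flat on the dock's floor within 12 mm across and 25 mm along of its middle, head the same way as before; all let go and at rest (all of step 2 and x of scanner in the frame of dock between -0.025 and 0.025 m and y of scanner in the frame of dock between -0.012 and 0.012 m and z of scanner in the frame of dock between 0.001 and 0.008 m and angle between scanner's own z axis and vertical below 0.1 rad and angle between the x axis of scanner and the x axis of dock, either way round below 0.25 rad and x of nose in the frame of dock above 0.03 m and linear speed of scanner below 0.02 m/s and distance of large_pot from where it was at the start of the episode below 0.03 m); the robot touches nothing.
It fails at once if the green label is scanned (lens held still, square on it, at scanning distance) (x of moss_stand_label in the frame of nose between 0.05 and 0.16 m and y of moss_stand_label in the frame of nose between -0.016 and 0.016 m and z of moss_stand_label in the frame of nose between -0.016 and 0.016 m and z of nose in the frame of moss_stand_label above 0.03 m and angle between the x axis of nose and the z axis of moss_stand_label, either way round below 0.35 rad and linear speed of scanner below 0.03 m/s and angular speed of scanner below 0.2 rad/s).
It fails at once if the jar, stone or brush is moved more than 30 mm or tipped over (distance of any of jar, stone, brush from where it was at the start of the episode above 0.03 m or angle between any of jar, stone, brush's own z axis and vertical above 0.6 rad).
It fails at once if a pot is tipped over (angle between any of large_pot, medium_pot, small_pot's own z axis and vertical above 0.8 rad).
It also fails if it takes over 72 s, if anything falls off the work surface, if the arm or the gripper's body presses on something with over 40 N, if the wrist force passes 120 N, or if a joint passes its speed limit or range.

## Working session

There is one attempt and no reset: what is moved stays moved. The work goes in short steps, Python scripts to look and compute and a shell command to move; the robot and the scene stay as the last step left them, time stands still between calls to the robot, and variables do not carry over. Pictures are saved under pics/ and viewed, at most 10 in all, crops included, and the job is handed in when it is done.

```bash
mkdir -p pics; ls; python3 - <<'E'
from station import manip, viewer
import cv2,json
for n in ("scene","top"):
    im=viewer.snapshot(n); cv2.imwrite(f"pics/{n}0.png",im); print(n,viewer.calibration(n))
print(viewer.calibration("wrist")); print(manip.sense(), manip.pinch_z)
E
```

```text
pics
scene {'fov_y': 48.77058738787514, 'cx': 316.6272662585753, 'cy': 197.0615010184609, 'T': array([[-0.54994484, -0.66416552,  0.50640382,  0.99875603],
       [ 0.8350303 , -0.44949307,  0.31730173,  0.29226187],
       [ 0.01688414,  0.59736099,  0.80179472,  0.86289145],
       [ 0.        ,  0.        ,  0.        ,  1.        ]])}
top {'fov_y': 42.0541588450384, 'cx': 324.33248726289196, 'cy': 197.74342810364502, 'T': array([[-0.00833026,  0.99748569, -0.07037693,  0.38007964],
       [-0.99991285, -0.00903001, -0.0096306 , -0.0245956 ],
       [-0.01024189,  0.07029057,  0.99747398,  1.51934132],
       [ 0.        ,  0.        ,  0.        ,  1.        ]])}
{'fov_y': 66.83884154723103, 'cx': 314.7485594510724, 'cy': 193.76883742169733, 'tool_from_camera': array([[ 7.78772822e-04,  9.62858289e-01,  2.70006128e-01,
         6.74513953e-02],
       [ 9.99999363e-01, -5.29270475e-04, -9.96865753e-04,
         5.08117079e-05],
       [-8.16934182e-04,  2.70006732e-01, -9.62858088e-01,
        -1.80565753e-01],
       [ 0.00000000e+00,  0.00000000e+00,  0.00000000e+00,
         1.00000000e+00]])}
{'t': 0.1, 'q': array([-1.29550952e+00,  5.28376655e-01,  1.43377201e+00,  1.48648277e-05,
        1.18138742e+00, -1.78479408e-01]), 'qd': array([ 0.00055154, -0.00059118, -0.00341371,  0.0002129 , -0.00022542,
        0.00277346]), 'tau': array([ 3.51883209e-04, -4.43305564e+01, -1.78586805e+01, -1.52745042e-04,
        3.89745052e-03,  1.19800652e-05]), 'tcp_pos': array([ 0.27381722, -0.56103672,  0.1923301 ]), 'tool_rot': array([ 9.74372422e-01,  2.24938744e-01, -4.01511159e-05, -9.70910729e-04]), 'force': array([-0.40390976,  0.68254535,  0.12145342]), 'ft_torque': array([-0.03143796,  0.0015567 ,  0.03622246]), 'gripper_force': 0.0, 'finger_gap': 0.9988055430421061} 0.0187
```

View pics/top0.png

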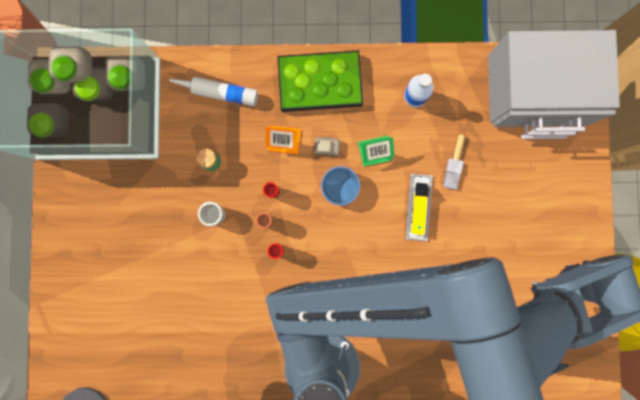

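View pics/scene0.png

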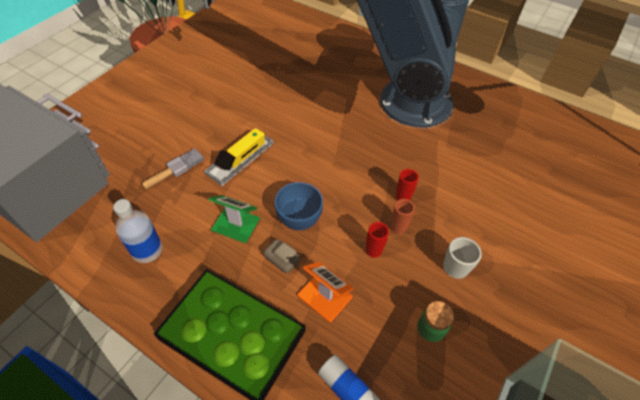

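The top view shows the white pot at (210,214), the blue pot at (341,186), the terracotta pot at (264,220) with red decoys at (271,189) and (275,251), and the scanner in its dock at (419,207) with its head towards the top. The orange label is at (283,139), the green label at (377,151), the jar at (208,159), the stone at (326,147) and the brush at (455,165). The scene view agrees with this layout.

```bash
cat > h.py <<'E'
import numpy as np, cv2
from station import manip, viewer
from scipy.spatial.transform import Rotation as R
def cam(name, s=None):
    c=viewer.calibration(name)
    f=200/np.tan(np.radians(c['fov_y'])/2)
    if name=='wrist':
        s=s or manip.sense(); T=np.eye(4); T[:3,:3]=R.from_quat(s['tool_rot']).as_matrix(); T[:3,3]=s['tcp_pos']
        T=T@c['tool_from_camera']
    else: T=c['T']
    return f,c['cx'],c['cy'],T
def ray(C,uv):
    f,cx,cy,T=C; d=T[:3,:3]@np.array([(uv[0]-cx)/f,-(uv[1]-cy)/f,-1]); return T[:3,3],d
def onz(C,uv,z):
    o,d=ray(C,uv); return (o+d*(z-o[2])/d[2])[:2]
def proj(C,P):
    f,cx,cy,T=C; P=np.atleast_2d(P); q=(P-T[:3,3])@T[:3,:3]; return np.c_[cx-f*q[:,0]/q[:,2], cy+f*q[:,1]/q[:,2]]
def tri(obs):
    A=np.zeros((3,3));b=np.zeros(3)
    for C,uv in obs:
        o,d=ray(C,uv); d/=np.linalg.norm(d); M=np.eye(3)-np.outer(d,d); A+=M; b+=M@o
    return np.linalg.solve(A,b)
E
python3 - <<'E'
from h import *
t=cv2.imread('pics/top0.png'); s=cv2.imread('pics/scene0.png'); ct=cam('top'); cs=cam('scene')
for n,uv,z in [('white',(210.5,213.5),.072),('blue',(341,186),.055),('small',(264.5,220),.086),('orange',(282,139),.075),('green',(377,151),.075),('jar',(208,159),.075),('stone',(326,147),.035),('red1',(271,189),.086),('red2',(275,251),.086)]:
    print(n,onz(ct,uv,z).round(4))
for n,a,b in [('white',(210.5,213.5),(462.5,252)),('blue',(341,186),(299,203)),('small',(264.5,220),(403.5,207)),('orange',(282,139),(327,279)),('green',(377,151),(234,210))]:
    print('tri',n,tri([(ct,a),(cs,b)]).round(4))
c=cv2.resize(t[115:265,190:480],None,fx=2.75,fy=2.75,interpolation=cv2.INTER_CUBIC)
d=cv2.resize(s[120:300,190:490],(800,480),interpolation=cv2.INTER_CUBIC)
cv2.imwrite('pics/c1.png',c); cv2.imwrite('pics/c2.png',d)
hsv=cv2.cvtColor(t,cv2.COLOR_BGR2HSV)
m=cv2.inRange(hsv,(25,150,120),(35,255,255)); m[:,:400]=0; m[:,440:]=0
r=cv2.minAreaRect(cv2.findNonZero(m)); print(r,[onz(ct,p,.042).round(4) for p in cv2.boxPoints(r)])
E
```

```text
white [0.441  0.3073]
blue [ 0.5162 -0.0578]
small [0.4212 0.1547]
orange [0.6484 0.1068]
green [ 0.6118 -0.1591]
jar [0.5939 0.3147]
stone [ 0.6313 -0.0163]
red1 [0.5068 0.1367]
red2 [0.3359 0.1259]
tri white [0.4419 0.3075 0.0633]
tri blue [ 0.5172 -0.0576  0.0415]
tri small [0.4214 0.1551 0.0814]
tri orange [0.6512 0.1063 0.0641]
tri green [ 0.6172 -0.163   0.0473]
((419.0573425292969, 214.3688507080078), (13.399290084838867, 37.84394836425781), 5.19442892074585) [array([ 0.3833, -0.2537]), array([ 0.4901, -0.2656]), array([ 0.4863, -0.3034]), array([ 0.3795, -0.2913])]
```

View pics/c1.png

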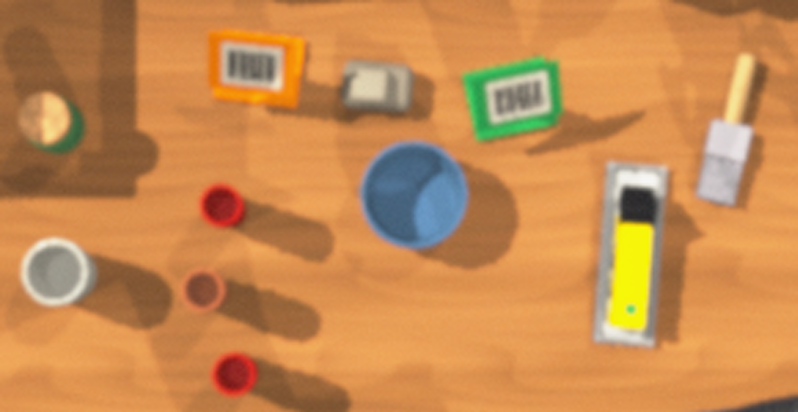

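The crop confirms the layout. Rim centres are white (57,272), blue (414,195) and terracotta (203,291); the scanner head is up, and the orange label is at (251,67). Next I turn to yaw 0 and hover over each item with the wrist camera.

```bash
cat >> h.py <<'E'
def go(p,yaw=0.):
    "tool-frame slide (cm) and turn (rad) from the present pose to p, tool down with given yaw"
    s=manip.sense(); Rc=R.from_quat(s['tool_rot']); Rt=R.from_euler('z',yaw)*R.from_quat([1,0,0,0])
    print('turn',(Rc.inv()*Rt).as_rotvec().round(3),'slide cm, old axes',(Rc.inv().apply(np.array(p)-s['tcp_pos'])*100).round(2),'new axes',(Rt.inv().apply(np.array(p)-s['tcp_pos'])*100).round(2),'t',s['t'])
E
python3 -m creep '[{"slide":[0,0,-1.5],"angular":[0,0,0.1133],"claw":1},{"slide":[0,0,-1.5],"angular":[0,0,0.1133],"claw":1},{"slide":[0,0,-1.5],"angular":[0,0,0.1133],"claw":1},{"slide":[0,0,-1.5],"angular":[0,0,0.1133],"claw":1},{"slide":[2.5,-3.4,0],"angular":[0,0,0],"claw":1},{"slide":[2.5,-3.4,0],"angular":[0,0,0],"claw":1},{"slide":[2.5,-3.4,0],"angular":[0,0,0],"claw":1},{"slide":[2.5,-3.4,0],"angular":[0,0,0],"claw":1},{"slide":[2.5,-3.4,0],"angular":[0,0,0],"claw":1},{"slide":[2.5,-3.4,0],"angular":[0,0,0],"claw":1}]'
python3 - <<'E'
from h import *
go([.435,-.28,.25])
E
```

```text
t: 0.93
tcp_pos: [0.4225, -0.3582, 0.2529]
tool_rot: [1.0, -0.0, -0.0, -0.0]
force: [0.4, 0.5, 0.4]
finger_gap: 0.997
gripper_force: 0.0
turn [-0.001  0.    -0.   ] slide cm, old axes [ 1.25 -7.82  0.29] new axes [ 1.25 -7.82  0.29] t 0.9333
```

```bash
P() { python3 - $1 <<'E'
import sys; sys.path.insert(0,'.')
import json
from h import *
s=manip.sense(); im=viewer.snapshot('wrist'); cv2.imwrite(f'pics/w_{sys.argv[1]}.png',im)
json.dump({k:list(map(float,s[k])) for k in('tcp_pos','tool_rot')},open(f'pics/w_{sys.argv[1]}.json','w')); print(s['tcp_pos'])
E
}
python3 -m creep '[{"slide":[0.6,-2.6,0],"angular":[0,0,0],"claw":1},{"slide":[0.6,-2.6,0],"angular":[0,0,0],"claw":1},{"slide":[0,-2.6,0],"angular":[0,0,0],"claw":1},{"slide":[0,0,0],"angular":[0,0,0],"claw":1},{"slide":[0,0,0],"angular":[0,0,0],"claw":1}]' >/dev/null; P scan
python3 -m creep '[{"slide":[1.6,-4,0],"angular":[0,0,0],"claw":1},{"slide":[1.6,-4,0],"angular":[0,0,0],"claw":1},{"slide":[1.6,-4,0],"angular":[0,0,0],"claw":1},{"slide":[1.6,-4,0],"angular":[0,0,0],"claw":1},{"slide":[1.6,-4,0],"angular":[0,0,0],"claw":1},{"slide":[0,-3,0],"angular":[0,0,0],"claw":1},{"slide":[0,0,0],"angular":[0,0,0],"claw":1},{"slide":[0,0,0],"angular":[0,0,0],"claw":1}]' >/dev/null; P blue
python3 -m creep '[{"slide":[1.6,-3.3,0],"angular":[0,0,0],"claw":1},{"slide":[1.6,-3.3,0],"angular":[0,0,0],"claw":1},{"slide":[1.6,-3.3,0],"angular":[0,0,0],"claw":1},{"slide":[1.6,-3.3,0],"angular":[0,0,0],"claw":1},{"slide":[1.6,-3.3,0],"angular":[0,0,0],"claw":1},{"slide":[0,0,0],"angular":[0,0,0],"claw":1},{"slide":[0,0,0],"angular":[0,0,0],"claw":1}]' >/dev/null; P orange
python3 -m creep '[{"slide":[-4,0,0],"angular":[0,0,0],"claw":1},{"slide":[-4,0,0],"angular":[0,0,0],"claw":1},{"slide":[-4,-1,0],"angular":[0,0,0],"claw":1},{"slide":[-4,-2,0],"angular":[0,0,0],"claw":1},{"slide":[-1,-2,0],"angular":[0,0,0],"claw":1},{"slide":[0,0,0],"angular":[0,0,0],"claw":1},{"slide":[0,0,0],"angular":[0,0,0],"claw":1}]' >/dev/null; P small
python3 -m creep '[{"slide":[0,-4,0],"angular":[0,0,0],"claw":1},{"slide":[0,-4,0],"angular":[0,0,0],"claw":1},{"slide":[0,-4,0],"angular":[0,0,0],"claw":1},{"slide":[0,-3,0],"angular":[0,0,0],"claw":1},{"slide":[0,0,0],"angular":[0,0,0],"claw":1},{"slide":[0,0,0],"angular":[0,0,0],"claw":1}]'; P white
python3 - <<'E'
import cv2,numpy as np
a=[cv2.resize(cv2.imread(f'pics/w_{n}.png'),(400,250),interpolation=cv2.INTER_AREA) for n in('scan','blue','orange','small')]
cv2.imwrite('pics/m1.png',np.vstack([np.hstack(a[:2]),np.hstack(a[2:])]))
E
```

```text
[ 0.43378232 -0.2806487   0.25301944]
[ 0.51160761 -0.05847361  0.25301263]
[0.59230144 0.10555583 0.25269693]
[0.42374877 0.15349553 0.2537599 ]
t: 3.88
tcp_pos: [0.4253, 0.3049, 0.2527]
tool_rot: [1.0, 0.001, 0.0, 0.0]
force: [-0.8, -1.5, 0.0]
finger_gap: 0.999
gripper_force: 0.0
[0.42534492 0.30487866 0.2527407 ]
```

View pics/m1.png

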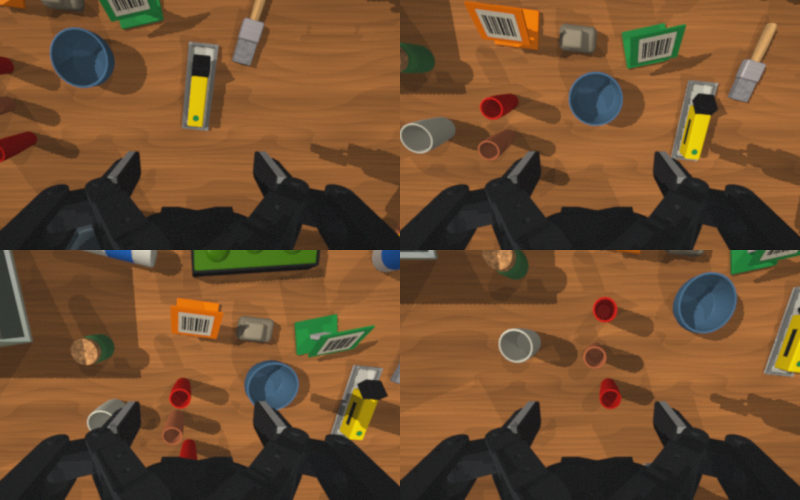

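View pics/w_white.png

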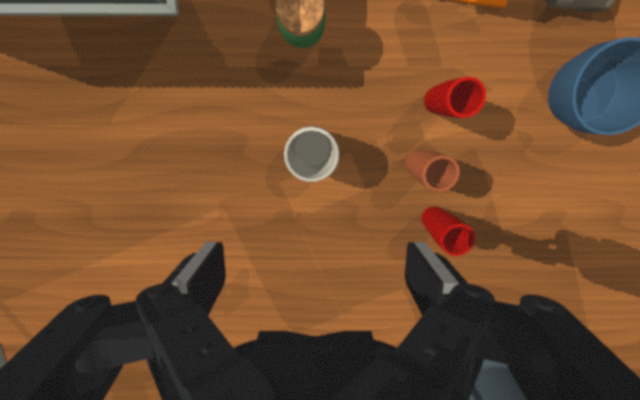

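The hover views show each item clear. The white rim is at (311,153), the terracotta rim near (312,170) in its own view, and the blue rim near (313,158). The orange label is near (314,115), and the scanner lies in its dock with the green dot at the tail. I'll take precise positions by segmentation.

```bash
cat > m.py <<'E'
from h import *
import json
def load(n): return cv2.imread(f'pics/w_{n}.png'), cam('wrist',{k:np.array(v) for k,v in json.load(open(f'pics/w_{n}.json')).items()})
def blob(m,uv,r=90):
    k=np.zeros_like(m); cv2.circle(k,uv,r,255,-1); m=m&k
    n,l,st,ce=cv2.connectedComponentsWithStats(m); b=[i for i in range(1,n) if st[i,4]>60]
    i=min(b,key=lambda i:np.hypot(*(ce[i]-uv))-0.01*st[i,4]); return ((l==i)*255).astype(np.uint8)
def hull(m): return cv2.convexHull(cv2.findNonZero(m))
E
python3 - <<'E'
from m import *
im,C=load('white'); g=im.min(2); m=blob(cv2.inRange(g,120,255),(311,153),40); e=cv2.fitEllipse(hull(m)); print('white',e,onz(C,e[0],.072))
im,C=load('blue'); h=cv2.cvtColor(im,cv2.COLOR_BGR2HSV); m=blob(cv2.inRange(h,(98,80,30),(120,255,255)),(313,158)); e=cv2.fitEllipse(hull(m)); print('blue',e,onz(C,e[0],.055))
im,C=load('small'); h=cv2.cvtColor(im,cv2.COLOR_BGR2HSV)
print(h[170,285:340].tolist())
for n,uv in (('orange',(314,115)),('blue',(160,40))):
    im,C=load(n); h=cv2.cvtColor(im,cv2.COLOR_BGR2HSV); m=cv2.inRange(h,(0,0,110),(180,60,255)); m=blob(cv2.morphologyEx(m,cv2.MORPH_CLOSE,np.ones((9,9))),uv,60)
    r=cv2.minAreaRect(hull(m)); 
    p=cv2.approxPolyDP(hull(m),6,True)[:,0]; print(n,r,p.tolist(),onz(C,r[0],.075))
im,C=load('scan'); h=cv2.cvtColor(im,cv2.COLOR_BGR2HSV); m=blob(cv2.inRange(h,(24,150,100),(36,255,255)),(318,160)); r=cv2.minAreaRect(hull(m)); print('scan',r,[onz(C,p,.042).round(4) for p in cv2.boxPoints(r)])
E
```

```text
white ((310.812255859375, 153.75404357910156), (54.124446868896484, 54.94577407836914), 174.66978454589844) [0.4414126 0.3087199]
blue ((312.9864501953125, 157.47171020507812), (83.96858215332031, 84.62741088867188), 100.04420471191406) [ 0.52042906 -0.05710364]
[[13, 162, 137], [13, 168, 135], [14, 165, 136], [13, 164, 132], [14, 159, 136], [13, 164, 134], [13, 164, 137], [13, 167, 142], [11, 166, 160], [10, 166, 175], [10, 167, 168], [9, 163, 144], [10, 163, 111], [9, 156, 95], [8, 154, 88], [9, 155, 84], [10, 149, 87], [10, 158, 84], [11, 162, 85], [10, 154, 86], [9, 156, 85], [9, 147, 87], [9, 152, 87], [8, 158, 89], [8, 150, 90], [9, 151, 91], [10, 154, 93], [9, 153, 90], [10, 163, 91], [10, 149, 91], [8, 153, 90], [10, 150, 90], [10, 167, 84], [11, 165, 85], [9, 151, 86], [10, 159, 85], [10, 163, 83], [9, 162, 85], [9, 153, 85], [9, 155, 99], [9, 164, 123], [10, 169, 154], [9, 168, 173], [9, 170, 174], [10, 171, 154], [11, 163, 125], [12, 154, 101], [12, 161, 90], [13, 160, 89], [13, 153, 90], [13, 162, 88], [13, 156, 88], [14, 161, 87], [14, 158, 87], [13, 154, 86]]
orange ((311.942138671875, 118.07318878173828), (53.58799362182617, 28.505613327026367), 7.352379322052002) [[340, 108], [334, 135], [287, 128], [288, 101]] [0.64974523 0.10799055]
blue ((157.47816467285156, 39.663753509521484), (74.60641479492188, 38.1953125), 7.594643592834473) [[192, 63], [141, 56], [123, 16], [180, 24]] [0.6502105  0.11020602]
scan ((315.0244140625, 161.78048706054688), (26.061843872070312, 81.05675506591797), 6.34019136428833) [array([ 0.3818, -0.2583]), array([ 0.4876, -0.2708]), array([ 0.4842, -0.3034]), array([ 0.3779, -0.2934])]
```

```bash
python3 -m creep '[{"slide":[1.57,-0.31,3],"angular":[0,0,0],"claw":1},{"slide":[0,0,4],"angular":[0,0,0],"claw":1},{"slide":[0,0,4],"angular":[0,0,0],"claw":1},{"slide":[0,0,3],"angular":[0,0,0],"claw":1},{"slide":[0,0,2],"angular":[0,0,0],"claw":1},{"slide":[0,0,1.5],"angular":[0,0,0],"claw":1},{"slide":[0,0,1.5],"angular":[0,0,0],"claw":1},{"slide":[0,0,1.35],"angular":[0,0,0],"claw":1},{"slide":[0,0,0],"angular":[0,0,0],"claw":1},{"slide":[0,0,0],"angular":[0,0,0],"claw":1}]' 30
python3 -m creep '[{"slide":[0,0,0],"angular":[0,0,0],"claw":0.5},{"slide":[0,0,0],"angular":[0,0,0],"claw":0.3},{"slide":[0,0,0],"angular":[0,0,0],"claw":0.1},{"slide":[0,0,0],"angular":[0,0,0],"claw":-0.1},{"slide":[0,0,0],"angular":[0,0,0],"claw":-0.3},{"slide":[0,0,0],"angular":[0,0,0],"claw":-0.3},{"slide":[0,0,0],"angular":[0,0,0],"claw":-0.3}]' 30
```

```text
t: 4.77
tcp_pos: [0.4398, 0.3061, 0.0493]
tool_rot: [1.0, -0.001, -0.001, 0.001]
force: [0.8, 0.8, 0.5]
finger_gap: 0.999
gripper_force: 0.0
t: 5.35
tcp_pos: [0.4394, 0.3081, 0.0499]
tool_rot: [1.0, 0.0, 0.0, -0.0]
force: [-0.2, -0.2, -0.0]
finger_gap: 0.349
gripper_force: 0.0
```

```bash
python3 - <<'E'
from h import *
s=viewer.snapshot('scene'); w=viewer.snapshot('wrist')
a=cv2.resize(s[130:330,350:550],(400,400),interpolation=cv2.INTER_CUBIC)
cv2.imwrite('pics/g1.png',np.hstack([a,w[:,120:520]]))
E
```

```text
(no output)
```

View pics/g1.png

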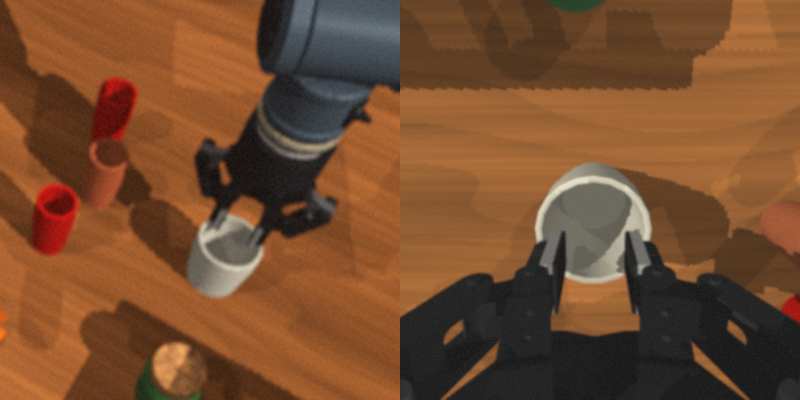

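```bash
python3 - <<'E'
from h import *
from scipy.optimize import least_squares
s=manip.sense(); print(s['tcp_pos'],s['force'],s['finger_gap'])
C=cam('wrist',s); w=cv2.imread('pics/g1.png')[:,400:]
th=np.linspace(0,2*np.pi,200)
circ=lambda x,y,z,r:np.c_[x+r*np.cos(th),y+r*np.sin(th),0*th+z]
print('rim pred',cv2.fitEllipse(proj(C,circ(.441,.308,.072,.033)).astype(np.float32)))
print('TCP',proj(C,s['tcp_pos']), 'pad pts', proj(C,s['tcp_pos']+np.array([[0,.015,0],[0,-.015,0],[0,.015,.038],[0,-.015,.038]])).round(0).tolist())
v=np.full((400,640,3),0,np.uint8); v[:,120:520]=w
m=cv2.inRange(v.min(2),110,255); m[:150]=0;m[300:]=0;m[:,:250]=0;m[:,380:]=0
e=cv2.fitEllipse(hull) if 0 else cv2.fitEllipse(cv2.convexHull(cv2.findNonZero(m))); print(e)
for z in(.055,.063,.072): print(z,onz(C,e[0],z))
# scene view tip check
cs=cam('scene'); print('scene rim ctr',proj(cs,[.441,.308,.072]),'tips',proj(cs,s['tcp_pos']+np.array([[0,.015,0],[0,-.015,0]])))
q=cv2.resize(v[180:330,240:400],None,fx=3.7,fy=3.7,interpolation=cv2.INTER_CUBIC); cv2.imwrite('pics/g2.png',q)
E
```

```text
[0.43932899 0.30806864 0.04977339] [-0.33313939 -0.87897451 -0.28533257] 0.3538681547311438
rim pred ((313.6942443847656, 227.86862182617188), (109.5814208984375, 117.66032409667969), 90.30764770507812)
TCP [[313.69369437 219.60960679]] pad pts [[290.0, 220.0], [337.0, 220.0], [284.0, 246.0], [343.0, 246.0]]
((313.1101379394531, 227.3852081298828), (114.39292907714844, 123.3741455078125), 147.6534881591797)
0.055 [0.43615542 0.30841297]
0.063 [0.43938328 0.30837514]
0.072 [0.44301463 0.30833259]
scene rim ctr [[464.98107889 249.85476323]] tips [[469.01287092 258.09219196]
 [455.64059927 251.10773395]]
```

View pics/g2.png

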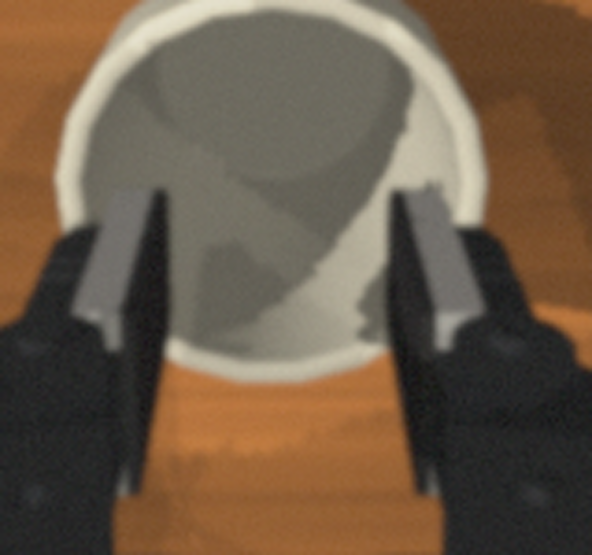

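The fingertips look higher than the stated TCP: they closed above the rim at about 30 mm apart, and the pot hasn't moved. I'll probe downward in steps, closing lightly each time until I feel the pot.

```bash
O='{"slide":[0,0,0],"angular":[0,0,0],"claw":1}'
python3 -m creep '[{"slide":[0,0,0],"angular":[0,0,0],"claw":1},{"slide":[0,0,0],"angular":[0,0,0],"claw":1},{"slide":[0,0,0],"angular":[0,0,0],"claw":1},{"slide":[0,0,0],"angular":[0,0,0],"claw":1},{"slide":[0.15,0,1],"angular":[0,0,0],"claw":1},{"slide":[0,0,0],"angular":[0,0,0],"claw":0.2},{"slide":[0,0,0],"angular":[0,0,0],"claw":0.2},{"slide":[0,0,0],"angular":[0,0,0],"claw":0.2},{"slide":[0,0,0],"angular":[0,0,0],"claw":0.2},{"slide":[0,0,0],"angular":[0,0,0],"claw":0.2}]' 20
python3 - <<'E'
import sys; sys.path.insert(0,'.')
from h import *
w=viewer.snapshot('wrist'); cv2.imwrite('pics/p1.png',w)
E
```

```text
t: 6.28
tcp_pos: [0.441, 0.308, 0.0398]
tool_rot: [1.0, 0.0, 0.0, -0.0]
force: [0.3, 0.7, 0.3]
finger_gap: 0.598
gripper_force: 0.0
```

```bash

python3 -m creep '[{"slide":[0,0,0],"angular":[0,0,0],"claw":1},{"slide":[0,0,0],"angular":[0,0,0],"claw":1},{"slide":[0,0,0],"angular":[0,0,0],"claw":1},{"slide":[0,0,1],"angular":[0,0,0],"claw":1},{"slide":[0,0,0],"angular":[0,0,0],"claw":1},{"slide":[0,0,0],"angular":[0,0,0],"claw":0.2},{"slide":[0,0,0],"angular":[0,0,0],"claw":0.2},{"slide":[0,0,0],"angular":[0,0,0],"claw":0.2},{"slide":[0,0,0],"angular":[0,0,0],"claw":0.2},{"slide":[0,0,0],"angular":[0,0,0],"claw":0.2}]' 20
```

```text
t: 7.17
tcp_pos: [0.4415, 0.308, 0.0307]
tool_rot: [1.0, 0.0, 0.001, -0.0]
force: [-0.1, -0.4, 4.9]
finger_gap: 0.605
gripper_force: 2.8
```

```bash

python3 -m creep '[{"slide":[0,0,-0.3],"angular":[0,0,0],"claw":1},{"slide":[0,0,0],"angular":[0,0,0],"claw":1},{"slide":[0,0,0],"angular":[0,0,0],"claw":1},{"slide":[0,0,0.7],"angular":[0,0,0],"claw":1},{"slide":[0,0,0.7],"angular":[0,0,0],"claw":1},{"slide":[0,0,0.7],"angular":[0,0,0],"claw":1},{"slide":[0,0,0],"angular":[0,0,0],"claw":1}]' 20
python3 -m creep '[{"slide":[0,0,0],"angular":[0,0,0],"claw":0.3},{"slide":[0,0,0],"angular":[0,0,0],"claw":0.3},{"slide":[0,0,0],"angular":[0,0,0],"claw":0.3},{"slide":[0,0,0],"angular":[0,0,0],"claw":0.3},{"slide":[0,0,0],"angular":[0,0,0],"claw":0.3},{"slide":[0,0,0],"angular":[0,0,0],"claw":0.3}]' 20
```

```text
t: 7.75
tcp_pos: [0.4395, 0.3073, 0.0097]
tool_rot: [1.0, 0.0, -0.002, 0.001]
force: [-1.1, -0.3, -0.3]
finger_gap: 0.996
gripper_force: 0.0
t: 8.25
tcp_pos: [0.4409, 0.308, 0.0118]
tool_rot: [1.0, 0.0, 0.0, -0.0]
force: [-0.4, 0.0, -1.9]
finger_gap: 0.765
gripper_force: 22.6
```

```bash

python3 -m creep '[{"slide":[0,0,-0.5],"angular":[0,0,0],"claw":0.2},{"slide":[0,0,-1.5],"angular":[0,0,0],"claw":0.2},{"slide":[0,0,-2],"angular":[0,0,0],"claw":0.2},{"slide":[0,0,-2],"angular":[0,0,0],"claw":0.2},{"slide":[0,0,-2],"angular":[0,0,0],"claw":0.2},{"slide":[0,0,-2],"angular":[0,0,0],"claw":0.2},{"slide":[0,0,-2],"angular":[0,0,0],"claw":0.2},{"slide":[0,0,-1],"angular":[0,0,0],"claw":0.2},{"slide":[0,0,0],"angular":[0,0,0],"claw":0.2}]' 30
python3 -m creep '[{"slide":[0.6,1.5,0],"angular":[0,0,0],"claw":0.2},{"slide":[0.8,3,0],"angular":[0,0,0],"claw":0.2},{"slide":[0.8,4,0],"angular":[0,0,0],"claw":0.2},{"slide":[0.8,4,0],"angular":[0,0,0],"claw":0.2},{"slide":[0.8,4,0],"angular":[0,0,0],"claw":0.2},{"slide":[0.8,4,0],"angular":[0,0,0],"claw":0.2},{"slide":[0.8,4,0],"angular":[0,0,0],"claw":0.2},{"slide":[0.8,4,0],"angular":[0,0,0],"claw":0.2},{"slide":[0.8,4,0],"angular":[0,0,0],"claw":0.2},{"slide":[0.8,2.5,0],"angular":[0,0,0],"claw":0.2}]' >/dev/null
python3 -m creep '[{"slide":[0,1.5,0],"angular":[0,0,0],"claw":0.2},{"slide":[0,0,0],"angular":[0,0,0],"claw":0.2},{"slide":[0,0,0],"angular":[0,0,0],"claw":0.2},{"slide":[0,0,0],"angular":[0,0,0],"claw":0.2}]'
python3 - <<'E'
import sys; sys.path.insert(0,'.')
from h import *
s=manip.sense(); C=cam('wrist',s); w=viewer.snapshot('wrist'); cv2.imwrite('pics/p2.png',w); go([.519,-.0573,.0168])
th=np.linspace(0,2*np.pi,90); v=w.copy()
for dz,r in((.060,.033),):
    for p in proj(C,np.c_[s['tcp_pos'][0]+r*np.cos(th),s['tcp_pos'][1]+r*np.sin(th),0*th+s['tcp_pos'][2]+dz]): cv2.circle(v,tuple(np.int32(p.round())),0,(0,0,255),-1)
cv2.imwrite('pics/p2v.png',np.hstack([v[100:350,120:520],viewer.snapshot('scene')[50:300,150:550]]))
E
```

```text
t: 9.0
tcp_pos: [0.4425, 0.3087, 0.1443]
tool_rot: [1.0, 0.0, 0.003, -0.001]
force: [-0.0, 0.7, -1.0]
finger_gap: 0.759
gripper_force: 33.9
t: 10.17
tcp_pos: [0.5179, -0.056, 0.1407]
tool_rot: [1.0, 0.0, -0.001, -0.001]
force: [-0.6, -0.2, -1.6]
finger_gap: 0.76
gripper_force: 34.0
turn [-0.001  0.002  0.001] slide cm, old axes [ 0.12  0.17 12.42] new axes [ 0.09  0.16 12.42] t 10.2167
```

View pics/p2v.png

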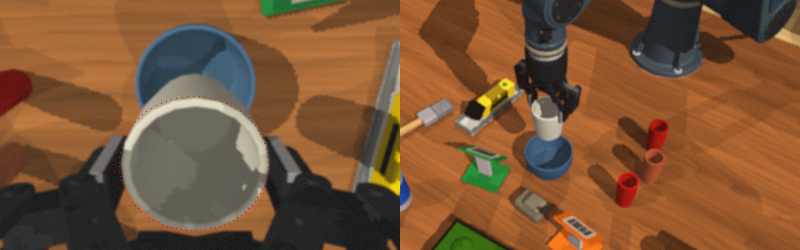

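The white pot is held upright and its rim matches the prediction at the wrist; the blue pot is directly below it. Lowering now.

```bash

python3 -m creep '[{"slide":[0.1,0.15,2],"angular":[0,0,0],"claw":0.2},{"slide":[0,0,3],"angular":[0,0,0],"claw":0.2},{"slide":[0,0,2.5],"angular":[0,0,0],"claw":0.2},{"slide":[0,0,1.5],"angular":[0,0,0],"claw":0.2},{"slide":[0,0,1.3],"angular":[0,0,0],"claw":0.2},{"slide":[0,0,0.8],"angular":[0,0,0],"claw":0.2},{"slide":[0,0,0.6],"angular":[0,0,0],"claw":0.2},{"slide":[0,0,0.4],"angular":[0,0,0],"claw":0.2},{"slide":[0,0,0.2],"angular":[0,0,0],"claw":0.2},{"slide":[0,0,0],"angular":[0,0,0],"claw":0.2}]'
```

```text
t: 11.1
tcp_pos: [0.5203, -0.0583, 0.0189]
tool_rot: [1.0, 0.001, 0.0, 0.0]
force: [0.3, -0.7, -1.5]
finger_gap: 0.763
gripper_force: 34.0
```

```bash

python3 -m creep '[{"slide":[0,0,0.1],"angular":[0,0,0],"claw":0.2},{"slide":[0,0,0.1],"angular":[0,0,0],"claw":0.2},{"slide":[0,0,0],"angular":[0,0,0],"claw":0.2}]'
python3 -m creep '[{"slide":[0,0,0],"angular":[0,0,0],"claw":0.7},{"slide":[0,0,0],"angular":[0,0,0],"claw":0.9},{"slide":[0,0,0],"angular":[0,0,0],"claw":1},{"slide":[0,0,0],"angular":[0,0,0],"claw":1},{"slide":[0,0,-1],"angular":[0,0,0],"claw":1},{"slide":[0,0,-2],"angular":[0,0,0],"claw":1},{"slide":[0,0,-4],"angular":[0,0,0],"claw":1},{"slide":[0,0,-4],"angular":[0,0,0],"claw":1},{"slide":[0,0,-4],"angular":[0,0,0],"claw":1},{"slide":[0,0,-4],"angular":[0,0,0],"claw":1}]'
python3 - <<'E'
import sys; sys.path.insert(0,'.')
from m import *
viewer.snapshot('wrist'); s=manip.sense(); C=cam('wrist',s); w=viewer.snapshot('wrist'); cv2.imwrite('pics/p3.png',w)
uv=proj(C,[.52,-.058,.077])[0]
m=blob(cv2.inRange(w.min(2),110,255),tuple(int(a) for a in uv),60); e=cv2.fitEllipse(hull(m)); print(e,uv,'white at',onz(C,e[0],.077))
th=np.linspace(0,2*np.pi,90); print('pred',cv2.fitEllipse(proj(C,np.c_[.52+.033*np.cos(th),-.058+.033*np.sin(th),0*th+.077]).astype(np.float32)))
b=cv2.inRange(cv2.cvtColor(w,cv2.COLOR_BGR2HSV),(98,80,30),(120,255,255)); e=cv2.fitEllipse(hull(blob(b,(int(uv[0]),int(uv[1])),110))); print('blue',e,onz(C,e[0],.055))
# small rim from hover picture: bright ring
im,C=load('small'); h=cv2.cvtColor(im,cv2.COLOR_BGR2HSV); q=cv2.inRange(h,(5,130,125),(12,255,255)); m=np.zeros_like(q); cv2.circle(m,(312,170),26,255,-1); e=cv2.fitEllipse(hull(m&q)); print('small',e,onz(C,e[0],.086), 'r', onz(C,(e[0][0]+e[1][0]/2,e[0][1]),.086))
go([.4215,.1545,.20])
E
```

```text
t: 11.35
tcp_pos: [0.5204, -0.0586, 0.0171]
tool_rot: [1.0, 0.0, 0.0, 0.0]
force: [-0.1, 0.8, -1.8]
finger_gap: 0.76
gripper_force: 34.0
t: 12.18
tcp_pos: [0.5195, -0.0583, 0.2093]
tool_rot: [1.0, 0.0, 0.0, 0.0]
force: [0.9, -0.4, 0.0]
finger_gap: 1.0
gripper_force: 0.0
((312.2477722167969, 179.14027404785156), (60.249698638916016, 61.375450134277344), 134.0031280517578) [311.68769809 180.39028198] white at [ 0.52138647 -0.05860857]
pred ((311.6689147949219, 179.63079833984375), (59.494022369384766, 60.80060958862305), 91.78539276123047)
blue ((310.7480773925781, 175.71737670898438), (90.67522430419922, 91.53187561035156), 88.80780029296875) [ 0.52075195 -0.05682532]
small ((310.6634216308594, 171.27313232421875), (38.56589889526367, 46.47835159301758), 149.1392364501953) [0.4213475  0.15741365] r [0.42135117 0.13486715]
turn [ 0.005 -0.015  0.001] slide cm, old axes [-10.35 -21.46   1.17] new axes [-10.34 -21.44   1.44] t 12.2833
```

```bash

python3 -m creep '[{"slide":[-1.64,-3.4,0],"angular":[0,0,0],"claw":1},{"slide":[-1.64,-3.4,0],"angular":[0,0,0],"claw":1},{"slide":[-1.64,-3.4,0],"angular":[0,0,0],"claw":1},{"slide":[-1.64,-3.4,0],"angular":[0,0,0],"claw":1},{"slide":[-1.64,-3.4,0],"angular":[0,0,0],"claw":1},{"slide":[-1.64,-3.4,0],"angular":[0,0,0],"claw":1},{"slide":[0,-1,0],"angular":[0,0,0],"claw":1},{"slide":[0,0,0],"angular":[0,0,0],"claw":1},{"slide":[0,0,0],"angular":[0,0,0],"claw":1},{"slide":[0,0,0],"angular":[0,0,0],"claw":1}]'
python3 - <<'E'
import sys; sys.path.insert(0,'.')
from m import *
s=manip.sense(); C=cam('wrist',s); w=viewer.snapshot('wrist'); cv2.imwrite('pics/p4.png',w); go([.4215,.156,.0325])
uv=proj(C,[.4215,.156,.086])[0]; h=cv2.cvtColor(w,cv2.COLOR_BGR2HSV)
# dark inside of the mouth
q=cv2.inRange(h,(3,100,30),(12,255,118)); m=blob(q,(int(uv[0]),int(uv[1])),30); e=cv2.fitEllipse(hull(m)); print(uv,e,onz(C,e[0],.086))
th=np.linspace(0,2*np.pi,90)
for r in (.018,.022): print('pred',cv2.fitEllipse(proj(C,np.c_[.4215+r*np.cos(th),.156+r*np.sin(th),0*th+.086]).astype(np.float32)))
E
```

```text
t: 13.12
tcp_pos: [0.4223, 0.1547, 0.2068]
tool_rot: [1.0, 0.0, 0.0, 0.0]
force: [0.1, 0.5, -0.3]
finger_gap: 0.996
gripper_force: 0.0
turn [ 0.    -0.    -0.001] slide cm, old axes [-0.1  -0.16 17.42] new axes [-0.09 -0.16 17.42] t 13.1667
[312.69094751 178.66673394] ((310.6870422363281, 178.39779663085938), (29.361711502075195, 33.852210998535156), 45.40968704223633) [0.42177885 0.15803971]
pred ((312.68951416015625, 178.3956756591797), (34.53158950805664, 35.36025619506836), 91.95283508300781)
pred ((312.68878173828125, 178.26177978515625), (42.21040725708008, 43.22072982788086), 91.95860290527344)
```

```bash

python3 -m creep '[{"slide":[-0.05,-0.18,3],"angular":[0,0,0],"claw":1},{"slide":[0,0,4],"angular":[0,0,0],"claw":1},{"slide":[0,0,3.5],"angular":[0,0,0],"claw":1},{"slide":[0,0,2.5],"angular":[0,0,0],"claw":1},{"slide":[0,0,2],"angular":[0,0,0],"claw":1},{"slide":[0,0,1.4],"angular":[0,0,0],"claw":1},{"slide":[0,0,1],"angular":[0,0,0],"claw":1},{"slide":[0,0,0],"angular":[0,0,0],"claw":1},{"slide":[0,0,0],"angular":[0,0,0],"claw":1}]'
python3 -m creep '[{"slide":[0,0,0],"angular":[0,0,0],"claw":0.5},{"slide":[0,0,0],"angular":[0,0,0],"claw":0.4},{"slide":[0,0,0],"angular":[0,0,0],"claw":0.3},{"slide":[0,0,0],"angular":[0,0,0],"claw":0.2},{"slide":[0,0,0],"angular":[0,0,0],"claw":0},{"slide":[0,0,0],"angular":[0,0,0],"claw":-0.2},{"slide":[0,0,0],"angular":[0,0,0],"claw":-0.2},{"slide":[0,0,0],"angular":[0,0,0],"claw":-0.2},{"slide":[0,0,0],"angular":[0,0,0],"claw":-0.2}]' 20
```

```text
t: 13.92
tcp_pos: [0.4215, 0.1562, 0.0322]
tool_rot: [1.0, -0.001, -0.001, 0.0]
force: [-1.1, -0.3, -0.9]
finger_gap: 1.002
gripper_force: 0.0
t: 14.67
tcp_pos: [0.4215, 0.1573, 0.0335]
tool_rot: [1.0, 0.0, 0.001, -0.0]
force: [0.1, 0.2, 5.0]
finger_gap: 0.506
gripper_force: 19.7
```

```bash

python3 -m creep '[{"slide":[0,0,-0.5],"angular":[0,0,0],"claw":-0.2},{"slide":[0,0,-1.5],"angular":[0,0,0],"claw":-0.2},{"slide":[0,0,-2],"angular":[0,0,0],"claw":-0.2},{"slide":[0,0,-3],"angular":[0,0,0],"claw":-0.2},{"slide":[0,0,-3],"angular":[0,0,0],"claw":-0.2},{"slide":[0,0,-3],"angular":[0,0,0],"claw":-0.2},{"slide":[0,0,-2],"angular":[0,0,0],"claw":-0.2},{"slide":[0,0,0],"angular":[0,0,0],"claw":-0.2}]' 25
python3 -m creep '[{"slide":[1,2,0],"angular":[0,0,0],"claw":-0.2},{"slide":[1.5,3,0],"angular":[0,0,0],"claw":-0.2},{"slide":[1.5,3,0],"angular":[0,0,0],"claw":-0.2},{"slide":[1.5,3,0],"angular":[0,0,0],"claw":-0.2},{"slide":[1.5,3.5,0],"angular":[0,0,0],"claw":-0.2},{"slide":[1.5,3.5,0],"angular":[0,0,0],"claw":-0.2},{"slide":[1.5,2.5,0],"angular":[0,0,0],"claw":-0.2},{"slide":[0,1,0],"angular":[0,0,0],"claw":-0.2},{"slide":[0,0,0],"angular":[0,0,0],"claw":-0.2},{"slide":[0,0,0],"angular":[0,0,0],"claw":-0.2}]'
python3 - <<'E'
import sys; sys.path.insert(0,'.')
from m import *
s=manip.sense(); C=cam('wrist',s); w=viewer.snapshot('wrist'); cv2.imwrite('pics/p5.png',w); go([.5214,-.0586,.0425])
v=w.copy(); th=np.linspace(0,2*np.pi,90)
def draw(x,y,z,r):
    for p in proj(C,np.c_[x+r*np.cos(th),y+r*np.sin(th),0*th+z]): cv2.circle(v,tuple(np.int32(p.round())),0,(0,0,255),-1)
draw(*s['tcp_pos'][:2],s['tcp_pos'][2]+.0530,.022); draw(*s['tcp_pos'][:2],s['tcp_pos'][2]-.033,.018); draw(.5214,-.0586,.077,.033)
cv2.imwrite('pics/p5v.png',cv2.resize(v[80:330,180:460],None,fx=2,fy=2))
E
```

```text
t: 15.33
tcp_pos: [0.4239, 0.1578, 0.187]
tool_rot: [1.0, 0.001, 0.005, -0.001]
force: [0.6, -0.4, -0.8]
finger_gap: 0.502
gripper_force: 25.7
t: 16.17
tcp_pos: [0.5196, -0.0571, 0.1816]
tool_rot: [1.0, -0.0, -0.002, -0.001]
force: [0.4, 0.4, -1.7]
finger_gap: 0.497
gripper_force: 25.8
turn [-0.002  0.003  0.001] slide cm, old axes [ 0.24  0.25 13.93] new axes [ 0.2   0.23 13.93] t 16.2167
```

View pics/p5v.png

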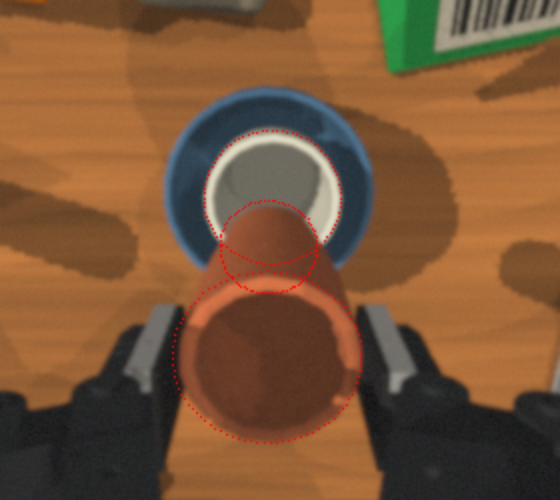

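The terracotta pot is held upright over the white pot, and both rims match the prediction. Lowering it in.

```bash

python3 -m creep '[{"slide":[0.2,0.15,2],"angular":[0,0,0],"claw":-0.2},{"slide":[0,0,3],"angular":[0,0,0],"claw":-0.2},{"slide":[0,0,2.5],"angular":[0,0,0],"claw":-0.2},{"slide":[0,0,1.5],"angular":[0,0,0],"claw":-0.2},{"slide":[0,0,1.3],"angular":[0,0,0],"claw":-0.2},{"slide":[0,0,1.2],"angular":[0,0,0],"claw":-0.2},{"slide":[0,0,1],"angular":[0,0,0],"claw":-0.2},{"slide":[0,0,0.8],"angular":[0,0,0],"claw":-0.2},{"slide":[0,0,0.3],"angular":[0,0,0],"claw":-0.2},{"slide":[0,0,0],"angular":[0,0,0],"claw":-0.2}]'
python3 -m creep '[{"slide":[0,0,0.1],"angular":[0,0,0],"claw":-0.2},{"slide":[0,0,0],"angular":[0,0,0],"claw":-0.2}]'
```

```text
t: 17.05
tcp_pos: [0.5226, -0.0584, 0.0462]
tool_rot: [1.0, 0.001, -0.001, -0.0]
force: [-0.3, 0.2, -1.3]
finger_gap: 0.503
gripper_force: 25.8
t: 17.22
tcp_pos: [0.5236, -0.0592, 0.0462]
tool_rot: [1.0, 0.0, 0.001, 0.0]
force: [0.9, -0.2, -0.0]
finger_gap: 0.499
gripper_force: 25.8
```

```bash

python3 -m creep '[{"slide":[0,0,0.15],"angular":[0,0,0],"claw":-0.2},{"slide":[0,0,0],"angular":[0,0,0],"claw":-0.2},{"slide":[0,0,0],"angular":[0,0,0],"claw":-0.2}]'
```

```text
t: 17.47
tcp_pos: [0.5234, -0.0593, 0.0445]
tool_rot: [1.0, 0.0, 0.0, 0.0]
force: [-0.2, 0.0, -0.8]
finger_gap: 0.497
gripper_force: 25.8
```

```bash

python3 -m creep '[{"slide":[0,0,0.1],"angular":[0,0,0],"claw":-0.2},{"slide":[0,0,0],"angular":[0,0,0],"claw":-0.2},{"slide":[0,0,0],"angular":[0,0,0],"claw":-0.2}]'
```

```text
t: 17.72
tcp_pos: [0.5235, -0.0593, 0.0436]
tool_rot: [1.0, 0.0, 0.0, 0.0]
force: [-0.3, -0.6, 3.4]
finger_gap: 0.498
gripper_force: 26.1
```

Contact with the floor, so I release, lift and check. I also work out the scanner and label geometry from the hover pictures.

```bash

python3 -m creep '[{"slide":[0,0,0],"angular":[0,0,0],"claw":0.15},{"slide":[0,0,0],"angular":[0,0,0],"claw":0.4},{"slide":[0,0,0],"angular":[0,0,0],"claw":0.6},{"slide":[0,0,0],"angular":[0,0,0],"claw":1},{"slide":[0,0,-1],"angular":[0,0,0],"claw":1},{"slide":[0,0,-2],"angular":[0,0,0],"claw":1},{"slide":[0,0,-4],"angular":[0,0,0],"claw":1},{"slide":[0,0,-4],"angular":[0,0,0],"claw":1},{"slide":[0,0,-4],"angular":[0,0,0],"claw":1},{"slide":[0,0,-3],"angular":[0,0,0],"claw":1}]'
python3 - <<'E'
import sys; sys.path.insert(0,'.')
from m import *
viewer.snapshot('wrist');viewer.snapshot('wrist'); s=manip.sense(); C=cam('wrist',s); w=viewer.snapshot('wrist'); cv2.imwrite('pics/p6.png',w)
h=cv2.cvtColor(w,cv2.COLOR_BGR2HSV)
uv=proj(C,[.5214,-.0586,.077])[0]; I=tuple(int(a) for a in uv)
e=cv2.fitEllipse(hull(blob(cv2.inRange(w.min(2),110,255),I,60))); print('white',onz(C,e[0],.077))
e=cv2.fitEllipse(hull(blob(cv2.inRange(h,(0,110,30),(14,255,255)),I,45))); print('terra',e,'centre if rim at .096',onz(C,e[0],.096))
th=np.linspace(0,2*np.pi,90); print('pred',cv2.fitEllipse(proj(C,np.c_[.5225+.022*np.cos(th),-.059+.022*np.sin(th),0*th+.096]).astype(np.float32)))
e=cv2.fitEllipse(hull(blob(cv2.inRange(h,(98,80,30),(120,255,255)),I,120))); print('blue',onz(C,e[0],.055))
# label orange: corners back-projected on the tilted plane
for n,P in (('orange',[[340,108],[334,135],[287,128],[288,101]]),('blue',[[192,63],[141,56],[123,16],[180,24]])):
    im,C=load(n); ps=np.array(P,float); i=np.argsort(ps[:,1]); top=ps[i[:2]]; bot=ps[i[2:]]
    t=np.array([onz(C,p,.075+.0177) for p in top]); b=np.array([onz(C,p,.075-.0177) for p in bot])
    for q in(t,b):
        q=q[np.argsort(-q[:,1])]; d=q[1]-q[0]; print(n,q.round(4).tolist(),'len',np.hypot(*d),'yaw(of scanner x)',np.arctan2(d[0],-d[1]))
    print('centre',(t.mean(0)+b.mean(0))/2)
E
```

```text
t: 18.55
tcp_pos: [0.524, -0.0593, 0.2273]
tool_rot: [1.0, 0.0, 0.002, 0.001]
force: [0.8, 0.0, 0.1]
finger_gap: 0.999
gripper_force: 0.0
white [ 0.52146346 -0.0582582 ]
terra ((313.1371765136719, 178.8524169921875), (41.049171447753906, 44.97362518310547), 178.2694854736328) centre if rim at .096 [ 0.5249287  -0.05994132]
pred ((312.2451171875, 180.73162841796875), (40.401798248291016, 41.34218215942383), 91.3200912475586)
blue [ 0.52073622 -0.05692395]
orange [[0.668, 0.1336], [0.6609, 0.0775]] len 0.05651689624818609 yaw(of scanner x) -0.12682448242596311
orange [[0.6375, 0.1384], [0.6292, 0.0812]] len 0.0578284104493829 yaw(of scanner x) -0.1437796759353865
centre [0.64889589 0.10767508]
blue [[0.6682, 0.1335], [0.6612, 0.0772]] len 0.05671460353244767 yaw(of scanner x) -0.12352061762547992
blue [[0.6367, 0.1397], [0.6295, 0.0822]] len 0.05793553304407171 yaw(of scanner x) -0.1246520611006496
centre [0.64886071 0.10814411]
```

The small pot stands in the white one, 3.5 mm off centre, and the blue pot has not moved. Going to the scanner.

```bash

python3 -m creep '[{"slide":[-1,3.2,0],"angular":[0,0,0],"claw":1},{"slide":[-1,3.2,0],"angular":[0,0,0],"claw":1},{"slide":[-1,3.2,0],"angular":[0,0,0],"claw":1},{"slide":[-1,3.2,0],"angular":[0,0,0],"claw":1},{"slide":[-1,3.2,0],"angular":[0,0,0],"claw":1},{"slide":[-1,3.2,0],"angular":[0,0,0],"claw":1},{"slide":[-1,3.3,0],"angular":[0,0,0.106],"claw":1},{"slide":[0,0,0],"angular":[0,0,0],"claw":1},{"slide":[0,0,0],"angular":[0,0,0],"claw":1},{"slide":[0,0,0],"angular":[0,0,0],"claw":1}]'
python3 - <<'E'
import sys; sys.path.insert(0,'.')
from m import *
s=manip.sense(); C=cam('wrist',s); w=viewer.snapshot('wrist'); cv2.imwrite('pics/w_s2.png',w); json.dump({k:list(map(float,s[k])) for k in('tcp_pos','tool_rot')},open('pics/w_s2.json','w'))
from scipy.optimize import minimize
v=[]
for n in('scan','s2'):
    im,C=load(n); h=cv2.cvtColor(im,cv2.COLOR_BGR2HSV); uv=proj(C,[.4345,-.2818,.042])[0]
    m=blob(cv2.inRange(h,(22,150,60),(38,255,255)),tuple(int(a) for a in uv),110)
    r=cv2.minAreaRect(hull(m)); bp=[onz(C,p,.042) for p in cv2.boxPoints(r)]; bp=sorted(bp,key=lambda p:p[0]); t=(bp[0]+bp[1])/2; d=(bp[2]+bp[3])/2; print(n,'tail',t,'front',d,'yaw',np.arctan2(*(d-t)[::-1]),'wid',np.hypot(*(bp[0]-bp[1])))
    g=blob(cv2.inRange(h,(45,80,40),(90,255,255)),tuple(int(a) for a in proj(C,t+0*t if 0 else [*(t+.02*(d-t)/.1),.042])[0]),30); M=cv2.moments(g,True); print(' dot',onz(C,(M['m10']/M['m00'],M['m01']/M['m00']),.042),M['m00'])
    gr=cv2.inRange(h,(0,0,100),(180,45,255)); gr=cv2.morphologyEx(gr,cv2.MORPH_CLOSE,np.ones((3,3)))|m|cv2.inRange(h,(0,0,0),(180,255,45)); gr=cv2.morphologyEx(gr,cv2.MORPH_OPEN,np.ones((5,5))); gr[235:]=0
    b=blob(gr,tuple(int(a) for a in uv),140); r=cv2.minAreaRect(hull(b)); print(' dock',onz(C,r[0],.012),r)
q=w.copy(); C=load('s2')[1]
o=np.array([.4545,-.284]);y=-.106; u=np.array([np.cos(y),np.sin(y)]); l=np.array([-u[1],u[0]])
for a,b,z in [(-.075,.017,.042),(-.075,-.017,.042),(.045,.017,.042),(.045,-.017,.042),(0,0,.042),(-.095,.031,.014),(-.095,-.031,.014),(.095,.031,.014),(.095,-.031,.014),(.076,.018,.058),(.076,-.018,.058),(.045,.018,.058),(.045,-.018,.058)]:
    p=proj(C,[*(o+a*u+b*l),z])[0]; cv2.circle(q,tuple(np.int32(p.round())),1,(255,0,255),-1)
cv2.imwrite('pics/s2v.png',cv2.resize(q[60:260,200:440],None,fx=3,fy=3,interpolation=cv2.INTER_CUBIC))
E
```

```text
t: 19.53
tcp_pos: [0.4524, -0.2832, 0.222]
tool_rot: [0.999, -0.053, -0.001, -0.001]
force: [-0.7, 1.4, 0.4]
finger_gap: 0.998
gripper_force: 0.0
scan tail [ 0.37968613 -0.27689936] front [ 0.48657238 -0.28702318] yaw -0.09443409166977465 wid 0.0355314328341239Traceback (most recent call last):
  File "<stdin>", line 10, in <module>
  File "m.py", line 7, in blob
    i=min(b,key=lambda i:np.hypot(*(ce[i]-uv))-0.01*st[i,4]); return ((l==i)*255).astype(np.uint8)
ValueError: min() iterable argument is empty
```

```bash
python3 - <<'E'
import sys; sys.path.insert(0,'.')
from m import *
im,C=load('s2'); h=cv2.cvtColor(im,cv2.COLOR_BGR2HSV); uv=proj(C,[.4345,-.2818,.042])[0]
m=blob(cv2.inRange(h,(22,150,60),(38,255,255)),tuple(int(a) for a in uv),110)
r=cv2.minAreaRect(hull(m)); bp=sorted([onz(C,p,.042) for p in cv2.boxPoints(r)],key=lambda p:p[0]); t=(bp[0]+bp[1])/2; d=(bp[2]+bp[3])/2; print('tail',t,'front',d,'yaw',np.arctan2(*(d-t)[::-1]),'wid',np.hypot(*(bp[0]-bp[1])))
y=-.1; u=np.array([np.cos(y),np.sin(y)]); l=np.array([-u[1],u[0]]); o=t+.075*u; print('origin',o)
q=cv2.resize(im,None,fx=3,fy=3,interpolation=cv2.INTER_CUBIC)
for a,b,z in [(-.075,.017,.042),(-.075,-.017,.042),(.045,.017,.042),(.045,-.017,.042),(0,0,.042),(-.095,.031,.014),(-.095,-.031,.014),(.095,.031,.014),(.095,-.031,.014),(.076,.018,.058),(.076,-.018,.058),(.045,.018,.058),(.045,-.018,.058)]:
    p=proj(C,[*(o+a*u+b*l),z])[0]*3+1; cv2.circle(q,tuple(np.int32(p.round())),2,(255,0,255),-1)
cv2.imwrite('pics/s2w.png',q[150:750,630:1290])
go([*o,.1],-.1)
E
```

```text
tail [ 0.38042331 -0.27563949] front [ 0.48649477 -0.28681961] yaw -0.10501409650281275 wid 0.034298146612738965
origin [ 0.45504862 -0.28312699]
turn [-0.002  0.002 -0.004] slide cm, old axes [ 0.26  0.04 12.23] new axes [ 0.23  0.02 12.23] t 19.5833
```

View pics/s2w.png

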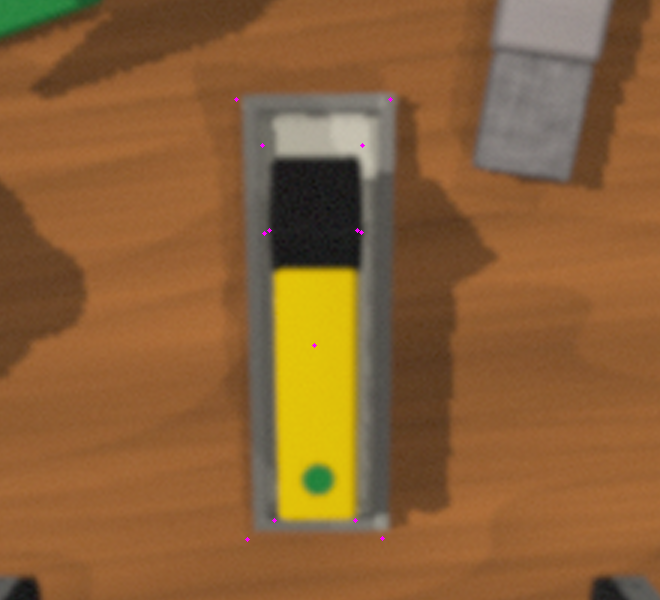

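The overlay fits. The scanner tail, its midline and the dock outline agree with origin (0.455, -0.283) and yaw -0.105, and it lies centred in the dock within about 2 mm. Descending in two stages.

```bash

python3 -m creep '[{"slide":[0.25,0.04,4],"angular":[0,0,0],"claw":1},{"slide":[0,0,4],"angular":[0,0,0],"claw":1},{"slide":[0,0,4],"angular":[0,0,0],"claw":1},{"slide":[0,0,3.5],"angular":[0,0,0],"claw":1},{"slide":[0,0,2],"angular":[0,0,0],"claw":1},{"slide":[0,0,1.5],"angular":[0,0,0],"claw":1},{"slide":[0,0,1],"angular":[0,0,0],"claw":1},{"slide":[0,0,1],"angular":[0,0,0],"claw":1},{"slide":[0,0,0],"angular":[0,0,0],"claw":1}]'
python3 -m creep '[{"slide":[0,0,0.6],"angular":[0,0,0],"claw":1},{"slide":[0,0,0.6],"angular":[0,0,0],"claw":1},{"slide":[0,0,0.6],"angular":[0,0,0],"claw":1},{"slide":[0,0,0.5],"angular":[0,0,0],"claw":1},{"slide":[0,0,0],"angular":[0,0,0],"claw":1}]'
```

```text
t: 20.33
tcp_pos: [0.4554, -0.2834, 0.0119]
tool_rot: [0.999, -0.052, -0.001, -0.001]
force: [-0.7, -0.5, -0.2]
finger_gap: 1.001
gripper_force: 0.0
t: 20.75
tcp_pos: [0.4554, -0.2846, -0.0105]
tool_rot: [0.999, -0.053, -0.0, -0.0]
force: [-0.4, 1.1, -0.1]
finger_gap: 0.997
gripper_force: 0.0
```

```bash

python3 -m creep '[{"slide":[0,0,0],"angular":[0,0,0],"claw":0.4},{"slide":[0,0,0],"angular":[0,0,0],"claw":0.2},{"slide":[0,0,0],"angular":[0,0,0],"claw":0},{"slide":[0,0,0],"angular":[0,0,0],"claw":-0.15},{"slide":[0,0,0],"angular":[0,0,0],"claw":-0.3},{"slide":[0,0,0],"angular":[0,0,0],"claw":-0.5},{"slide":[0,0,0],"angular":[0,0,0],"claw":-0.5},{"slide":[0,0,0],"angular":[0,0,0],"claw":-0.5},{"slide":[0,0,0],"angular":[0,0,0],"claw":-0.5}]' 30
```

```text
t: 21.5
tcp_pos: [0.456, -0.285, -0.0094]
tool_rot: [0.999, -0.053, 0.0, 0.0]
force: [-0.2, 1.0, 6.3]
finger_gap: 0.388
gripper_force: 31.6
```

```bash

python3 -m creep '[{"slide":[0,0,-0.4],"angular":[0,0,0],"claw":-0.6},{"slide":[0,0,-1.2],"angular":[0,0,0],"claw":-0.6},{"slide":[0,0,-2],"angular":[0,0,0],"claw":-0.6},{"slide":[0,0,-3],"angular":[0,0,0],"claw":-0.6},{"slide":[0,0,-3],"angular":[0,0,0],"claw":-0.6},{"slide":[0,0,-3],"angular":[0,0,0],"claw":-0.6},{"slide":[0,0,-2.4],"angular":[0,0,0],"claw":-0.6},{"slide":[0,0,-1],"angular":[0,0,0],"claw":-0.6},{"slide":[0,0,0],"angular":[0,0,0],"claw":-0.6},{"slide":[0,0,0],"angular":[0,0,0],"claw":-0.6}]' 50
python3 - <<'E'
import sys; sys.path.insert(0,'.')
from m import *
go([.5136,.1252,.15],-.126)
s=manip.sense(); C=cam('wrist',s); w=viewer.snapshot('wrist'); cv2.imwrite('pics/h1.png',w)
h=cv2.cvtColor(w,cv2.COLOR_BGR2HSV); m=cv2.inRange(h,(22,150,60),(38,255,255)); r=cv2.minAreaRect(cv2.findNonZero(m)); print(r)
# expected yellow outline centre-line points (tool frame scanner, top face z=38mm, x -40..31)
Rt=R.from_quat(s['tool_rot']).as_matrix()
T=lambda a,b,z:s['tcp_pos']+Rt@np.array([a-.001,-b,-(z+.0135)])
print('pred front edge',proj(C,[T(.031,.017,.038),T(.031,-.017,.038)]).round(1).tolist(),'at origin edges',proj(C,[T(0,.017,.038),T(0,-.017,.038)]).round(1).tolist())
ys,xs=np.nonzero(m); print('yellow rows',ys.min(),ys.max()); 
for y in range(ys.min()+2,ys.max(),12): print(y,xs[ys==y].min(),xs[ys==y].max())
E
```

```text
t: 22.33
tcp_pos: [0.4553, -0.2845, 0.1496]
tool_rot: [0.999, -0.053, -0.0, -0.0]
force: [-0.5, -0.1, -2.0]
finger_gap: 0.382
gripper_force: 51.1
turn [-0.001  0.001  0.021] slide cm, old axes [ 1.480e+00 -4.135e+01 -2.000e-02] new axes [ 6.300e-01 -4.137e+01 -4.000e-02] t 22.3333
((234.75650024414062, 146.36709594726562), (429.227783203125, 129.36203002929688), 55.54388427734375)
pred front edge [[274.8, 197.0], [351.5, 197.1]] at origin edges [[277.1, 260.2], [349.3, 260.2]]
yellow rows 6 336Traceback (most recent call last):
  File "<stdin>", line 11, in <module>
    return umr_minimum(a, axis, None, out, keepdims, initial, where)
ValueError: zero-size array to reduction operation minimum which has no identity
```

```bash
python3 - <<'E'
import cv2,numpy as np
w=cv2.imread('pics/h1.png'); h=cv2.cvtColor(w,cv2.COLOR_BGR2HSV); m=cv2.inRange(h,(20,130,40),(38,255,255))
for c in (290,313,335): ys=np.nonzero(m[:,c])[0]; print(c,ys[:3],ys[-3:])
for y in (200,215,230,250,270): xs=np.nonzero(m[y,230:400])[0]+230; print(y,xs[:1],xs[-1:])
E
python3 -m creep '[{"slide":[0,-2,0],"angular":[0,0,0],"claw":-0.6},{"slide":[0.1,-3.5,0],"angular":[0,0,0],"claw":-0.6},{"slide":[0.2,-4,0],"angular":[0,0,0],"claw":-0.6},{"slide":[0.2,-4,0],"angular":[0,0,0],"claw":-0.6},{"slide":[0.2,-4,0],"angular":[0,0,0],"claw":-0.6},{"slide":[0.2,-4,0],"angular":[0,0,0],"claw":-0.6},{"slide":[0.2,-4,0],"angular":[0,0,0],"claw":-0.6},{"slide":[0.2,-4,0],"angular":[0,0,0],"claw":-0.6},{"slide":[0.2,-4,0],"angular":[0,0,0],"claw":-0.6},{"slide":[0.1,-3.5,0],"angular":[0,0,0],"claw":-0.6}]' >/dev/null
python3 -m creep '[{"slide":[0,-2.5,0],"angular":[0,0,0],"claw":-0.6},{"slide":[0,-1.5,1],"angular":[0,0,0.02],"claw":-0.6},{"slide":[0,0,1.2],"angular":[0,0,0],"claw":-0.6},{"slide":[0,0,0.8],"angular":[0,0,0],"claw":-0.6},{"slide":[0,0,0],"angular":[0,0,0],"claw":-0.6},{"slide":[0,0,0],"angular":[0,0,0],"claw":-0.6}]'
python3 - <<'E'
import sys; sys.path.insert(0,'.')
from h import *
go([.5136,.1252,.117],-.126)
cv2.imwrite('pics/sc1.png',viewer.snapshot('scene'))
E
```

```text
290 [198 199 200] [330 331 332]
313 [198 199 200] [334 335 336]
335 [198 199 200] [331 332 333]
200 [278] [350]
215 [278] [351]
230 [279] [350]
250 [280] [349]
270 [280] [349]
t: 23.72
tcp_pos: [0.5135, 0.1207, 0.1185]
tool_rot: [0.998, -0.063, -0.002, 0.0]
force: [0.4, -0.0, -0.9]
finger_gap: 0.382
gripper_force: 51.0
turn [ 0.001  0.004 -0.   ] slide cm, old axes [-0.05 -0.45  0.15] new axes [-0.05 -0.45  0.15] t 23.7167
```

```bash
H='{"slide":[0,0,0],"angular":[0,0,0],"claw":-0.6}'
python3 -m creep '[{"slide":[0,-0.2,0.1],"angular":[0,0,0],"claw":-0.6},{"slide":[0,-0.2,0.05],"angular":[0,0,0],"claw":-0.6},{"slide":[0,0,0],"angular":[0,0,0],"claw":-0.6},{"slide":[0,0,0],"angular":[0,0,0],"claw":-0.6},{"slide":[0,0,0],"angular":[0,0,0],"claw":-0.6},{"slide":[0,0,0],"angular":[0,0,0],"claw":-0.6},{"slide":[0,0,0],"angular":[0,0,0],"claw":-0.6},{"slide":[0,0,0],"angular":[0,0,0],"claw":-0.6},{"slide":[0,0,0],"angular":[0,0,0],"claw":-0.6},{"slide":[0,0,0],"angular":[0,0,0],"claw":-0.6}]'
python3 - <<'E'
import sys; sys.path.insert(0,'.')
from m import *
s=manip.sense(); C=cam('wrist',s); w=viewer.snapshot('wrist'); cv2.imwrite('pics/sc2.png',w)
# label vs lens, from this view: predicted label centre/corners and the white blob
print('pred',proj(C,[.649,.108,.075])); uv=proj(C,[.649,.108,.075])[0]
h=cv2.cvtColor(w,cv2.COLOR_BGR2HSV); m=cv2.morphologyEx(cv2.inRange(h,(0,0,100),(180,60,255)),cv2.MORPH_CLOSE,np.ones((15,15)))
r=cv2.minAreaRect(hull(blob(m,(int(uv[0]),max(int(uv[1]),0)),120))); print(r)
Rt=R.from_quat(s['tool_rot']).as_matrix(); n=s['tcp_pos']+Rt@np.array([.0658,0,-.0287]); d=Rt@np.array([.7071,0,.7071]); v=np.array([.649,.108,.075])-n; print('range',v@d,'miss',v-(v@d)*d,'qd',abs(s['qd']).max())
E
python3 -m creep '[{"slide":[0,0,0],"angular":[0,0,0],"claw":-0.6},{"slide":[0,0,0],"angular":[0,0,0],"claw":-0.6},{"slide":[0,0,0],"angular":[0,0,0],"claw":-0.6},{"slide":[0,0,0],"angular":[0,0,0],"claw":-0.6},{"slide":[0,0,0],"angular":[0,0,0],"claw":-0.6},{"slide":[0,0,0],"angular":[0,0,0],"claw":-0.6},{"slide":[0,0,0],"angular":[0,0,0],"claw":-0.6},{"slide":[0,0,0],"angular":[0,0,0],"claw":-0.6},{"slide":[0,0,0],"angular":[0,0,0],"claw":-0.6},{"slide":[0,0,0],"angular":[0,0,0],"claw":-0.6}]'
python3 -m creep '[{"slide":[0,0,0],"angular":[0,0,0],"claw":-0.6},{"slide":[0,0,0],"angular":[0,0,0],"claw":-0.6},{"slide":[0,0,0],"angular":[0,0,0],"claw":-0.6},{"slide":[0,0,0],"angular":[0,0,0],"claw":-0.6},{"slide":[0,0,0],"angular":[0,0,0],"claw":-0.6},{"slide":[0,0,0],"angular":[0,0,0],"claw":-0.6},{"slide":[0,0,0],"angular":[0,0,0],"claw":-0.6},{"slide":[0,0,0],"angular":[0,0,0],"claw":-0.6},{"slide":[0,0,0],"angular":[0,0,0],"claw":-0.6},{"slide":[0,0,0],"angular":[0,0,0],"claw":-0.6}]'
```

```text
t: 24.6
tcp_pos: [0.5153, 0.1251, 0.1187]
tool_rot: [0.998, -0.063, 0.0, -0.0]
force: [-0.3, -1.2, -1.2]
finger_gap: 0.385
gripper_force: 51.0
pred [[314.15176519   2.14842352]]
((313.9999694824219, 18.499996185302734), (91.99998474121094, 36.99999237060547), -0.0)
range 0.09999066166856967 miss [-1.75470305e-03 -6.59537038e-05 -1.73541729e-03] qd 0.0018178469834129254
t: 25.48
tcp_pos: [0.5153, 0.1251, 0.1187]
tool_rot: [0.998, -0.063, 0.0, 0.0]
force: [-0.1, -1.4, -1.7]
finger_gap: 0.383
gripper_force: 51.0
t: 26.32
tcp_pos: [0.5153, 0.1251, 0.1187]
tool_rot: [0.998, -0.063, -0.0, -0.0]
force: [-0.7, 0.1, -1.6]
finger_gap: 0.381
gripper_force: 51.0
```

```bash

python3 -m creep '[{"slide":[0,0,0],"angular":[0,0,0],"claw":-0.6},{"slide":[0,0,0],"angular":[0,0,0],"claw":-0.6},{"slide":[0,0,0],"angular":[0,0,0],"claw":-0.6},{"slide":[0,0,0],"angular":[0,0,0],"claw":-0.6},{"slide":[0,0,0],"angular":[0,0,0],"claw":-0.6},{"slide":[0,0,0],"angular":[0,0,0],"claw":-0.6},{"slide":[0,0,-0.5],"angular":[0,0,0],"claw":-0.6},{"slide":[0,0,-1],"angular":[0,0,0],"claw":-0.6},{"slide":[0,0,-1.5],"angular":[0,0,0],"claw":-0.6},{"slide":[0,0,-0.5],"angular":[0,0,-0.021],"claw":-0.6}]' >/dev/null
python3 -m creep '[{"slide":[0,2,0],"angular":[0,0,0],"claw":-0.6},{"slide":[-0.2,3.5,0],"angular":[0,0,0],"claw":-0.6},{"slide":[-0.2,4,0],"angular":[0,0,0],"claw":-0.6},{"slide":[-0.2,4,0],"angular":[0,0,0],"claw":-0.6},{"slide":[-0.2,4,0],"angular":[0,0,0],"claw":-0.6},{"slide":[-0.2,4,0],"angular":[0,0,0],"claw":-0.6},{"slide":[-0.2,4,0],"angular":[0,0,0],"claw":-0.6},{"slide":[-0.2,4,0],"angular":[0,0,0],"claw":-0.6},{"slide":[-0.2,4,0],"angular":[0,0,0],"claw":-0.6},{"slide":[0,3.5,0],"angular":[0,0,0],"claw":-0.6}]' >/dev/null
python3 -m creep '[{"slide":[0,2.5,0],"angular":[0,0,0],"claw":-0.6},{"slide":[0,1,0],"angular":[0,0,0],"claw":-0.6},{"slide":[0,0,0],"angular":[0,0,0],"claw":-0.6},{"slide":[0,0,0],"angular":[0,0,0],"claw":-0.6},{"slide":[0,0,0],"angular":[0,0,0],"claw":-0.6}]'
python3 - <<'E'
import sys; sys.path.insert(0,'.')
from h import *
go([.4557,-.2848,-.0095],-.1055)
E
```

```text
t: 28.4
tcp_pos: [0.4569, -0.2741, 0.1536]
tool_rot: [0.999, -0.052, -0.001, -0.001]
force: [0.3, -0.4, -1.6]
finger_gap: 0.38
gripper_force: 51.0
turn [-0.002  0.001  0.002] slide cm, old axes [1.000e-02 1.100e+00 1.631e+01] new axes [-0.    1.08 16.31] t 28.4
```

```bash

python3 -m creep '[{"slide":[0,1.05,2],"angular":[0,0,0],"claw":-0.6},{"slide":[0,0,4],"angular":[0,0,0],"claw":-0.6},{"slide":[0,0,3.5],"angular":[0,0,0],"claw":-0.6},{"slide":[0,0,2.3],"angular":[0,0,0],"claw":-0.6},{"slide":[0,0,1.5],"angular":[0,0,0],"claw":-0.6},{"slide":[0,0,1],"angular":[0,0,0],"claw":-0.6},{"slide":[0,0,0.8],"angular":[0,0,0],"claw":-0.6},{"slide":[0,0,0.6],"angular":[0,0,0],"claw":-0.6},{"slide":[0,0,0.3],"angular":[0,0,0],"claw":-0.6},{"slide":[0,0,0],"angular":[0,0,0],"claw":-0.6}]'
python3 -m creep '[{"slide":[0,0,0.15],"angular":[0,0,0],"claw":-0.6},{"slide":[0,0,0],"angular":[0,0,0],"claw":-0.6},{"slide":[0,0,0],"angular":[0,0,0],"claw":-0.6}]'
```

```text
t: 29.23
tcp_pos: [0.4564, -0.2863, -0.0062]
tool_rot: [0.999, -0.052, 0.0, 0.0]
force: [-0.5, 0.3, -1.6]
finger_gap: 0.379
gripper_force: 50.9
t: 29.48
tcp_pos: [0.4564, -0.2868, -0.0072]
tool_rot: [0.999, -0.052, 0.0, 0.0]
force: [-0.3, 0.3, -2.2]
finger_gap: 0.382
gripper_force: 50.9
```

```bash

python3 -m creep '[{"slide":[0,0,0.15],"angular":[0,0,0],"claw":-0.6},{"slide":[0,0,0],"angular":[0,0,0],"claw":-0.6},{"slide":[0,0,0],"angular":[0,0,0],"claw":-0.6}]'
```

```text
t: 29.73
tcp_pos: [0.4561, -0.2865, -0.0092]
tool_rot: [0.999, -0.052, 0.0, 0.0]
force: [-0.5, 0.8, -1.2]
finger_gap: 0.379
gripper_force: 50.9
```

```bash

python3 -m creep '[{"slide":[0,0,0.1],"angular":[0,0,0],"claw":-0.6},{"slide":[0,0,0],"angular":[0,0,0],"claw":-0.6},{"slide":[0,0,0],"angular":[0,0,0],"claw":-0.6}]'
```

```text
t: 29.98
tcp_pos: [0.4562, -0.2866, -0.0092]
tool_rot: [0.999, -0.052, 0.0, 0.0]
force: [-1.7, 1.1, 6.4]
finger_gap: 0.382
gripper_force: 51.9
```

Seated in the dock, so I release, lift and verify.

```bash

python3 -m creep '[{"slide":[0,0,0],"angular":[0,0,0],"claw":-0.1},{"slide":[0,0,0],"angular":[0,0,0],"claw":0.2},{"slide":[0,0,0],"angular":[0,0,0],"claw":0.6},{"slide":[0,0,0],"angular":[0,0,0],"claw":1},{"slide":[0,0,0],"angular":[0,0,0],"claw":1},{"slide":[0,0,-1.5],"angular":[0,0,0],"claw":1},{"slide":[0,0,-3],"angular":[0,0,0],"claw":1},{"slide":[0,0,-4],"angular":[0,0,0],"claw":1},{"slide":[0,0,-4],"angular":[0,0,0],"claw":1},{"slide":[0,0,-4],"angular":[0,0,0],"claw":1}]' 
python3 -m creep '[{"slide":[0,0,-4],"angular":[0,0,0],"claw":1},{"slide":[0,0,-2.7],"angular":[0,0,0],"claw":1},{"slide":[0,0,0],"angular":[0,0,0],"claw":1},{"slide":[0,0,0],"angular":[0,0,0],"claw":1},{"slide":[0,0,0],"angular":[0,0,0],"claw":1},{"slide":[0,0,0],"angular":[0,0,0],"claw":1}]'
python3 - <<'E'
import sys; sys.path.insert(0,'.')
from m import *
s=manip.sense(); C=cam('wrist',s); w=viewer.snapshot('wrist'); cv2.imwrite('pics/f1.png',w)
h=cv2.cvtColor(w,cv2.COLOR_BGR2HSV); uv=proj(C,[.4345,-.2818,.042])[0]
m=blob(cv2.inRange(h,(22,150,60),(38,255,255)),tuple(int(a) for a in uv),110)
r=cv2.minAreaRect(hull(m)); bp=sorted([onz(C,p,.042) for p in cv2.boxPoints(r)],key=lambda p:p[0]); t=(bp[0]+bp[1])/2; d=(bp[2]+bp[3])/2; print('tail',t,'front',d,'len',np.hypot(*(d-t)),'yaw',np.arctan2(*(d-t)[::-1]),'wid',np.hypot(*(bp[0]-bp[1])))
s=cv2.imread('pics/scene0.png'); f=viewer.snapshot('scene'); cv2.imwrite('pics/f2.png',f)
# jar / stone / brush unchanged?
for n,b in (('jar',(415,295,460,350)),('stone',(258,235,303,275)),('brush',(140,145,205,190))):
    a=b; print(n,cv2.absdiff(s[a[1]:a[3],a[0]:a[2]],f[a[1]:a[3],a[0]:a[2]]).mean())
hf=cv2.cvtColor(f,cv2.COLOR_BGR2HSV); hs=cv2.cvtColor(s,cv2.COLOR_BGR2HSV)
for hh in(hs,hf):
    b=cv2.inRange(hh,(98,80,30),(120,255,255)); print('blue bbox',cv2.boundingRect(cv2.findNonZero(blob(b,(299,203),50))))
E
```

```text
t: 30.82
tcp_pos: [0.4556, -0.286, 0.156]
tool_rot: [0.999, -0.052, -0.001, -0.0]
force: [-0.1, -0.8, -0.4]
finger_gap: 1.002
gripper_force: 0.0
t: 31.32
tcp_pos: [0.455, -0.2854, 0.2199]
tool_rot: [0.999, -0.052, -0.002, -0.001]
force: [-0.5, 0.9, -0.1]
finger_gap: 0.998
gripper_force: 0.0
tail [ 0.38084059 -0.27903316] front [ 0.48672805 -0.28998001] len 0.10645181465360291 yaw -0.10301601695010036 wid 0.03416781739910323
jar 7.706801346801347
stone 2.397037037037037
brush 5.152250712250712
blue bbox (275, 183, 47, 46)
blue bbox (275, 185, 47, 44)
```

```bash
python3 -c "
from station import ticket
print(ticket.sign_off())"
```

```text
the job is handed in; nothing more can be done
None
```

The job is handed in at about 31 s, with no verdict returned: the pots are nested in the blue pot, the orange label was held in scan for over two seconds, and the scanner is back flat in its dock, about 3 mm from where it lay.

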